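File circuit cards upright in the card rack

TASK

Two circuit cards lie reclined on the inspection stands. Stand each one upright in the rack's dock of its own colour (green card in the green dock, blue card in the blue dock), press it fully home past the sprung roller until it sits on the slot's floor, and let go. Leave the other things on the bench where they are.

Things in the scene. Friction and masses are not known exactly. Their poses are not given: they have to be found in the camera images.
- green_card_mid (a point): green circuit card (0.18-0.35 kg): stiff board 5 mm thick, 130 wide, 100 tall, topped by an aluminium grip bar 12 thick, 66 long, 26 tall, centred; 122 mm tall in all. This point is its centre, 61 mm above the bottom edge. Its z runs up from bottom edge to bar, y along its width, x out of the face with chips. Starts on a stand, reclined 40 degrees from upright, bar uppermost, leaning to the robot's right.
- blue_card_mid (a point): blue circuit card (0.18-0.35 kg): stiff board 5 mm thick, 130 wide, 100 tall, topped by an aluminium grip bar 12 thick, 66 long, 26 tall, centred; 122 mm tall in all. This point is its centre, 61 mm above the bottom edge. Its z runs up from bottom edge to bar, y along its width, x out of the face with chips. Starts on a stand, reclined 40 degrees from upright, bar uppermost, leaning to the robot's right.
- green_dock_slot (a point): green dock: nominal middle of its slot, on the slot's floor; x square to the slot's plane, y along it, z up. Two green guides at each end, 55-73 mm from the middle, leave an 8 mm gap: low guide on the -x side (top 40 mm above the floor), tall one on the +x side (60 mm). Guides, floor and roller are one unit, clamped firmly up to 12 mm along x either way from this point: feel or look for the true place.
- blue_dock_slot (a point): blue dock: nominal middle of its slot, on the slot's floor; x square to the slot's plane, y along it, z up. Two blue guides at each end, 55-73 mm from the middle, leave an 8 mm gap: low guide on the -x side (top 40 mm above the floor), tall one on the +x side (60 mm). Guides, floor and roller are one unit, clamped firmly up to 12 mm along x either way from this point: feel or look for the true place.
- rack: rack base, 230 (x) x 190 x 10 mm, origin under its middle, fixed. Three docks on it 70 mm apart along x, any order; slot floors 24 mm above the bench. Low in each empty slot, mid-length on the -x side, a sprung roller 20 mm across (centre 16 mm above the floor) stops a card about 20 mm short: press it down with 10 to 20 N until it meets the floor. End walls leave 146 mm for the card.
- filled_dock: the rack's grey dock, already filled with a red card like the others (its top 146 mm above the bench); origin under its middle. Fixed, not to be used.
- stand_a: inspection stand holding one of the cards (either one): base 130 x 130 mm, white sloping back board 120 mm wide, about 85 mm tall; origin on the bench, x away from the lean (to the left). Fixed. The board backs only the card's lowest 75 mm, so the grip bar is free on both sides; the card's foot sits on a ledge behind a 6 mm lip, so draw it out along its own z.
- stand_b: inspection stand holding one of the cards (either one): base 130 x 130 mm, white sloping back board 120 mm wide, about 85 mm tall; origin on the bench, x away from the lean (to the left). Fixed. The board backs only the card's lowest 75 mm, so the grip bar is free on both sides; the card's foot sits on a ledge behind a 6 mm lip, so draw it out along its own z.
- mug: white mug, 76 mm across, 90 mm tall, origin under its middle; loose, to be left where it is
- spool: yellow spool, 64 mm across, 50 mm tall, origin under its middle; loose, to be left where it is
- screwdriver: screwdriver with orange handle lying on the bench; loose, to be left where it is
- brush: brush with wooden handle lying on the bench; loose, to be left where it is
- flux: amber bottle, 48 mm across, 110 mm tall, origin under its middle; loose, to be left where it is
- meter: grey hand meter, 140 x 75 x 32 mm, lying on its back; loose, to be left where it is
Mind the look-alikes: they are no part of the job. Of the things that look like the part that bears green_card_mid, the larger one is meant.

How it is judged:
By the outcome, as a careful person would: the job done as asked, in the order asked, and still so for the second after the job is handed in, with the robot touching nothing.
It also fails if it takes over 67 s, if anything falls off the work surface, if the arm or the gripper's body presses on something with over 40 N, if the wrist force passes 120 N, or if a joint passes its speed limit or range.

ROBOT

A 6-joint arm with a two-finger parallel gripper is mounted at the origin on the work surface. World frame = base frame: x ahead of the robot, y to its left, z up, the work surface at z = 0. Lengths are in m, angles in degrees, forces in N, time in s.
With the tool pointing down it reaches from about 0.4 to 0.925 m from the base axis. Payload 3.4 kg.
Tool frame: the origin (TCP) lies on the centre line of the jaws, within the pads' length; the fingertips stand 22 mm ahead of it and the grasp point (between the pads) lies 3 mm ahead of it (r.finger_overhang is the distance from the TCP to the fingertips, in m); z points along the fingers, x is the direction in which the jaws open and shut, and the axes are right-handed (so a half turn about z gives the same grasp; the last joint's range is limited). The gripper opens to 85 mm and grips with 20 to 120 N. Pads are 22 mm wide; open, the fingers measure 114 mm over their backs; the gripper's body (76 mm by 85 mm) begins 54 mm behind the grasp point. The pads swing forward as they close: fully open they stand 13 mm farther back than shut.
Start: joints at [-72.565, 17.578, 86.31, -0, 76.112, -4.211], TCP at [0.212, -0.534, 0.253] pointing down, gripper open.
Joint ranges: [-179.03, 179.03], [-60, 130.46], [8.19, 133.38], [-81.62, 261.62], [5.75, 156.47], [-153.77, 153.77]. Speed limits (degrees/s): [147.25, 147.25, 180, 180, 180, 180].

INTERFACE

Orientations are given as [roll, pitch, yaw] about the fixed x, y, z axes, in that order (R = Rz(yaw) Ry(pitch) Rx(roll)).
In Python, from bench import monitor, eyes, job, r gives the robot as it stands.
- The arm moves only by the shell command python3 -m crank 'ROWS' [OPENING]. ROWS is JSON, a list of rows, each a list of 6 numbers: the shift along the world's x, y, z in m, then the turn, a rotation vector about the world's x, y, z in degrees. In form: [[dx, dy, dz, wx, wy, wz], ...]. A call has 1 to 10 rows; each row shifts and turns the commanded pose from where the row before left it; what a row does not reach is not made up. A row lasts 1/10 s, in which the tool goes at most 50 mm and 8.59 degrees, less where a joint would pass 70% of its speed; a pose out of reach is approached as far as the arm can. A call is refused whole if a number of a shift passes 0.05 or a number of a turn 8.59, either way. A call with a gripper value outside its range is refused whole. OPENING is the opening in per cent of the stroke, from 0 (shut) to 100 (fully open), set as the call begins (- or left out, the last holds). The fingers move at their own pace and stop on an object; the grip force is fixed at half the most. Time passes only in rows, so rows that do not move let the fingers close. It gives the time, the measured TCP pose, the force and the opening at its end, in the units of the state.
- monitor.get_state(): the state, without advancing time (a new reading comes with each control period).
- eyes.get_image(name): name is "scene" or "top" or "wrist"; returns (picture, depth): 384x512x3 uint8, red, green, blue; 384x512 float32, m along the optical axis (not along the pixel's ray), 0 where there is no reading.
- eyes.camera_model(name): a dict with "fx", "fy", "cx", "cy" (pixels), "world_to_cam" (4x4, takes a point from world to camera coordinates); the wrist camera has in their place "tool_from_camera" (4x4, takes a point from camera to tool coordinates, whose origin is the TCP and whose axes are the tool frame's). Camera axes: x right, y up, looking along -z (the intrinsics and any distortion apply to the point x, -y, -z); pixel columns grow to the right and rows downward; lengths in m; the calibration is good to about 2 mm. A picture is of the moment at which its call begins: read the wrist's pose just before it. camera_model takes no time and is no camera call.
- job.job_done(): hands the job in, once; it reports no verdict.
The state is a dict: "t": time; "q": joint angles; "joint_velocities": joint speeds; "joint_efforts": joint torques, N m; "eef_pos": TCP position; "tcp_rot": TCP orientation; "ft_force": force on the tool from outside, world axes, zero at the start; "ft_torque": the same for the moment, N m; "gripper_width": opening from 0.0 (shut) to 1.0 (fully open).
Only numpy, scipy, OpenCV 4.12 (cv2) and the standard library are available. Lean on these libraries where they do the work, as an engineer would, in place of code of your own. Each camera call takes 0.05 s, during which the arm holds its last target.

## Working session

There is one attempt and no reset: what is moved stays moved. The work goes in short steps, Python scripts to look and compute and a shell command to move; the robot and the scene stay as the last step left them, time stands still between calls to the robot, and variables do not carry over. Pictures are saved under pics/ and viewed, and the job is handed in when it is done.

```bash
ls; mkdir -p pics; python3 - <<'E'
from bench import monitor, eyes, job, r
import cv2,numpy as np
s=monitor.get_state();print(s)
for n in ["scene","top"]:
    p,d=eyes.get_image(n);np.savez(f'pics/{n}0.npz',p=p,d=d)
    cv2.imwrite(f'pics/{n}0.png',cv2.resize(p[:,:,::-1],(800,600)))
    print(n,eyes.camera_model(n), d.min(),d.max())
print(eyes.camera_model("wrist"))
E
```

```text
pics
{'t': 0.0, 'q': array([-7.25656635e+01,  1.76204281e+01,  8.63826054e+01, -3.65483400e-05,
        7.61110118e+01, -4.21127360e+00]), 'joint_velocities': array([ 0.08823804,  0.005848  , -0.04133794, -0.08732655,  0.06450463,
       -0.06859365]), 'joint_efforts': array([ 3.55626908e-03, -4.57543051e+01, -2.51921725e+01,  3.52549778e-04,
        1.33025108e-02,  1.72069753e-05]), 'eef_pos': array([ 0.21188021, -0.53384552,  0.25240776]), 'tcp_rot': array([-1.79991661e+02,  1.13740010e-01, -6.83543728e+01]), 'ft_force': array([ 0.16120218, -0.54746334,  0.63617116]), 'ft_torque': array([ 0.05033244, -0.02534856, -0.0125893 ]), 'gripper_width': 0.9993105882234558}
scene {'fx': 400.42094095568507, 'fy': 400.42094095568507, 'cx': 258.9302078623189, 'cy': 191.1098957626422, 'world_to_cam': array([[-0.64122929,  0.76734343, -0.00300923,  0.35435094],
       [-0.64872798, -0.54000558,  0.53623314,  0.32610192],
       [ 0.40984998,  0.34580056,  0.84406455, -1.49569895],
       [ 0.        ,  0.        ,  0.        ,  1.        ]])} 0.0 3.1366847
top {'fx': 422.0019937160302, 'fy': 422
[... 201 characters left out ...]
953e-03,  8.15799603e-02,
        -5.61922305e-01],
       [-8.16395552e-02,  6.86866884e-03,  9.96638252e-01,
        -1.35991422e+00],
       [ 0.00000000e+00,  0.00000000e+00,  0.00000000e+00,
         1.00000000e+00]])} 0.0 2.2664776
{'fx': 305.4052816638766, 'fy': 305.4052816638766, 'cx': 259.8089720833229, 'cy': 183.8952874589423, 'tool_from_camera': array([[ 9.99999707e-01, -2.97182259e-04, -7.04806252e-04,
         2.95378045e-05],
       [-4.93408928e-04, -9.54720380e-01, -2.97504205e-01,
        -7.51435466e-02],
       [-5.84479921e-04,  2.97504466e-01, -9.54720248e-01,
        -1.19444546e-01],
       [ 0.00000000e+00,  0.00000000e+00,  0.00000000e+00,
         1.00000000e+00]])}
```

View pics/scene0.png

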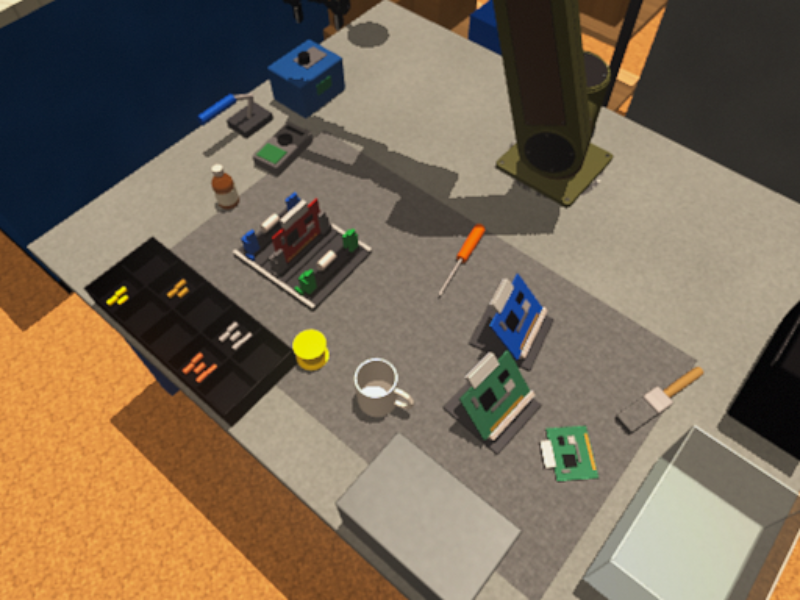

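View pics/top0.png

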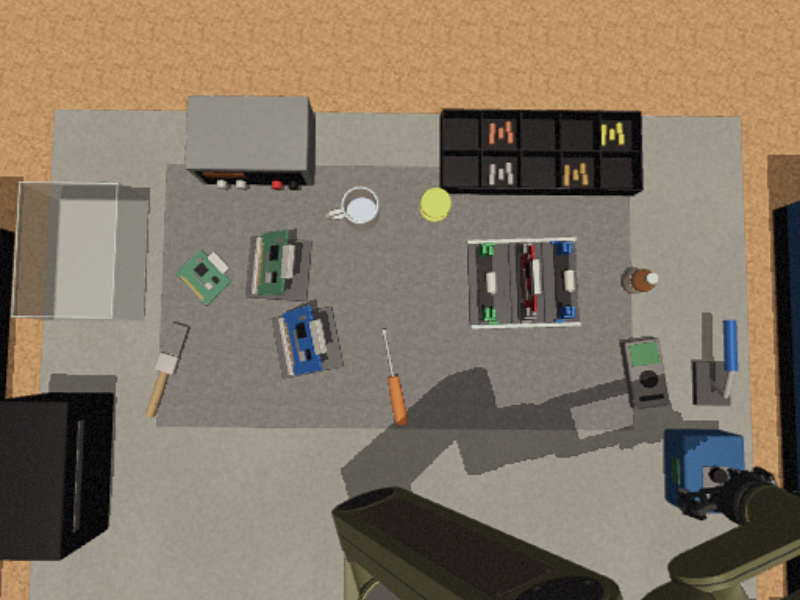

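The green candidates are the board on the stand at top px (275,262) and the loose board at (203,277). The board on the stand is larger and has the bar. I'll enlarge crops of the cards and the rack.

```bash
cat > h.py <<'E'
import numpy as np,cv2
from scipy.spatial.transform import Rotation as R
from bench import monitor, eyes, job, r
def pose(s=None):
    s=s or monitor.get_state(); T=np.eye(4);T[:3,:3]=R.from_euler('xyz',s['tcp_rot'],degrees=True).as_matrix();T[:3,3]=s['eef_pos'];return T
def c2w(n,T=None):
    m=eyes.camera_model(n)
    return (np.linalg.inv(m['world_to_cam']) if n!='wrist' else T@m['tool_from_camera']),m
def cloud(n,d,T=None):
    C,m=c2w(n,T);h,w=d.shape;u,v=np.meshgrid(np.arange(w),np.arange(h))
    P=np.stack([(u-m['cx'])/m['fx']*d,-(v-m['cy'])/m['fy']*d,-d],-1)
    return P@C[:3,:3].T+C[:3,3]
def ray(n,u,v,z,T=None):
    C,m=c2w(n,T);D=C[:3,:3]@np.array([(u-m['cx'])/m['fx'],-(v-m['cy'])/m['fy'],-1]);o=C[:3,3];return o+D*(z-o[2])/D[2]
def proj(n,P,T=None):
    C,m=c2w(n,T);p=np.linalg.inv(C)@np.r_[P,1];return m['fx']*p[0]/-p[2]+m['cx'],m['cy']-m['fy']*p[1]/-p[2]
E
python3 - <<'E'
from h import *
z=np.load('pics/top0.npz');p,d=z['p'],z['d']
a=cv2.resize(p[140:250,100:230,::-1],None,fx=4,fy=4,interpolation=2)
b=cv2.resize(p[145:215,290:380,::-1],None,fx=6,fy=6,interpolation=2)
z2=np.load('pics/scene0.npz');q=z2['p']
c=cv2.resize(q[120:200,140:245,::-1],None,fx=6,fy=6,interpolation=2)
cv2.imwrite('pics/a.png',a);cv2.imwrite('pics/b.png',b);cv2.imwrite('pics/c.png',c)
W=cloud('top',d); hsv=cv2.cvtColor(p,cv2.COLOR_RGB2HSV)
for nm,lo,hi in [('green',(45,100,40),(90,255,255)),('blue',(105,120,40),(125,255,255))]:
    m=cv2.inRange(hsv,lo,hi);n,l,st,c=cv2.connectedComponentsWithStats(m)
    for i in range(1,n):
        if st[i,4]>15:
            P=W[(l==i)&(d>0)];print(nm,st[i],c[i].round(1),P.mean(0).round(3),P[:,2].min().round(3),P[:,2].max().round(3))
            if st[i,4]>200:
                mu=P.mean(0);U,S,V=np.linalg.svd(P-mu,full_matrices=False);print(V.round(3),(S/len(P)**.5).round(4))
E
```

```text
green [307 156   9   9  65] [310.8 159.8] [ 0.64  -0.181  0.06 ] 0.019 0.087
green [308 197   9   8  58] [312.  200.7] [ 0.509 -0.184  0.064] 0.032 0.088
green [429 292   7  19  50] [432.2 301.2] [ 0.199 -0.557  0.066] 0.04 0.088
blue [504 129   8 113 503] [508.4 178.8] [ 0.655 -1.249 -0.642] -0.675 -0.589
[[-0.999 -0.001 -0.038]
 [ 0.038 -0.072 -0.997]
 [ 0.002  0.997 -0.072]] [0.1543 0.0153 0.0033]
blue [353 154  13   9  81] [359.9 158. ] [ 0.647 -0.339  0.061] 0.012 0.09
blue [181 195  25  45 485] [193.3 217.8] [0.452 0.19  0.075] 0.01 0.113
[[-0.972 -0.233  0.034]
 [ 0.175 -0.615  0.769]
 [ 0.158 -0.753 -0.638]] [0.0422 0.0282 0.0041]
blue [355 196  13  10  82] [361.9 200. ] [ 0.512 -0.344  0.06 ] 0.023 0.089
blue [463 205   9  32 244] [467.3 220.9] [ 0.449 -0.655  0.105] 0.095 0.114
[[-1.     0.005 -0.008]
 [ 0.007  0.951 -0.308]
 [-0.006  0.308  0.951]] [0.0282 0.0061 0.0034]
blue [508 243   4  36  76] [510.  258.9] [ 0.267 -1.249 -0.655] -0.674 -0.636
blue [ 426  275   50   50 1308] [448.4 291.6] [ 0.232 -0.598  0.088] 0.012 0.301
[[-0.581  0.76  -0.293]
 [ 0.807  0.489 -0.33 ]
 [ 0.107  0.428  0.897]] [0.0433 0.0285 0.0231]
blue [510 280   2  25  31] [510.7 291.5] [ 0.111 -1.248 -0.659] -0.674 -0.638
```

```bash
python3 -c "
import cv2,numpy as np
a=cv2.imread('pics/b.png');c=cv2.imread('pics/c.png');print(a.shape,c.shape)"
```

```text
(420, 540, 3) (480, 630, 3)
```

View pics/a.png

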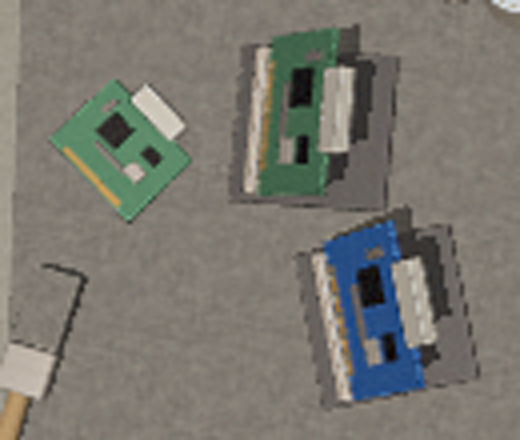

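View pics/b.png

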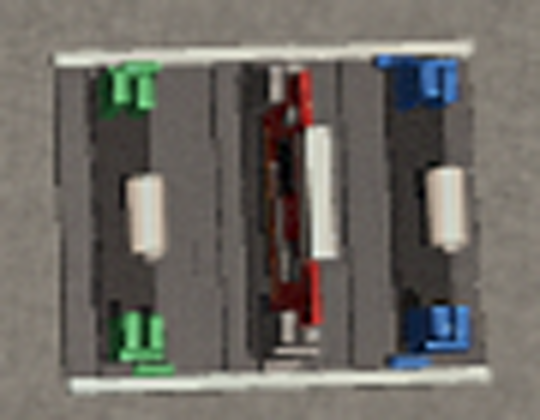

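View pics/c.png

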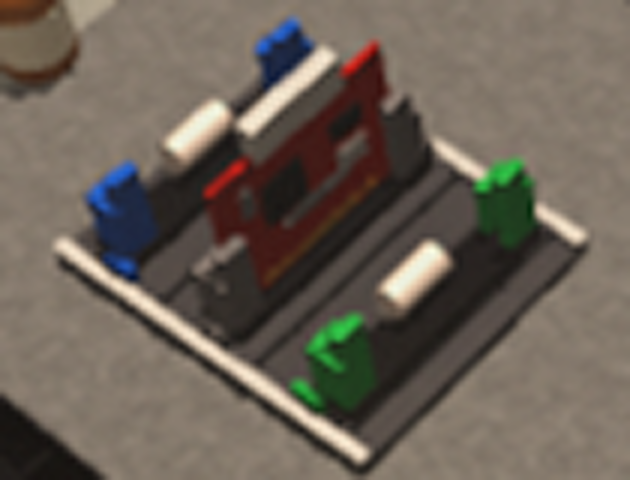

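The larger green board, with the bar and on its stand, is at crop px (300,115), which is top px (175,169) in the full frame. It is the one meant. The small loose board at crop px (120,150) is the look-alike. The rack's left dock is green, the middle one is filled with the red card, and the right one is blue. Both rollers are on the world -y side of their slots.

Next I'll look down on the rack with the wrist camera.

```bash
python3 -m crank '[[0.0,0.02,0.03,0,0,-4],[0.04,0.03,0.02,0,0,-4],[0.045,0.03,0.02,0,0,-4],[0.045,0.03,0.01,0,0,-4],[0.045,0.03,0,0,0,-4],[0.045,0.03,0,0,0,0],[0.045,0.03,0,0,0,0],[0.045,0.03,0,0,0,0],[0.045,0.03,0,0,0,0],[0.03,0.015,0,0,0,0]]' 45; python3 -m crank '[[0,0,0,0,0,0],[0,0,0,0,0,0]]'
python3 - <<'E'
from h import *
s=monitor.get_state();T=pose(s);print(s['eef_pos'],s['tcp_rot'],s['ft_force'])
p,d=eyes.get_image('wrist');np.savez('pics/w1.npz',p=p,d=d,T=T)
cv2.imwrite('pics/w1.png',cv2.resize(p[:,:,::-1],(800,600)))
E
```

```text
t: 1.1
eef_pos: [0.5693, -0.2767, 0.3277]
tcp_rot: [180.0, 0.1, -88.2]
ft_force: [0.5, -0.7, -0.7]
gripper_width: 0.452
t: 1.3
eef_pos: [0.5673, -0.279, 0.3273]
tcp_rot: [179.9, 0.0, -88.2]
ft_force: [-0.7, -0.3, -0.2]
gripper_width: 0.452
[ 0.56728145 -0.27895377  0.32729193] [ 1.79880098e+02  3.34520429e-02 -8.82470911e+01] [-0.74569527 -0.25251192 -0.17269298]
```

View pics/w1.png

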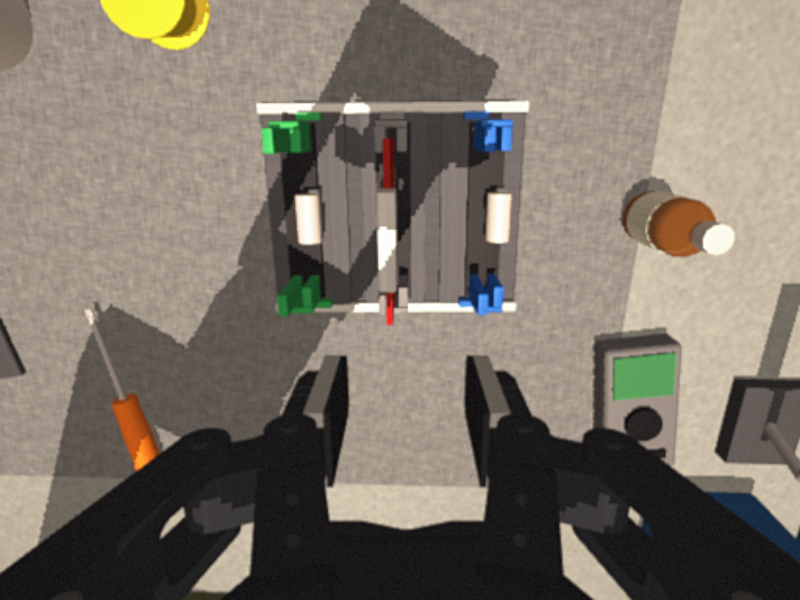

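```bash
python3 - <<'E'
from h import *
z=np.load('pics/w1.npz');p,d,T=z['p'],z['d'],z['T']
cv2.imwrite('pics/w1c.png',cv2.resize(p[60:205,160:345,::-1],None,fx=4.2,fy=4.1,interpolation=cv2.INTER_CUBIC))
W=cloud('wrist',d,T)
for rg in [(86,165,210),(190,172,215),(86,292,335),(190,292,335)]:
    v=rg[0];print(v)
    for u in range(rg[1],rg[2],1): print(u,p[v,u],W[v,u].round(4))
E
```

```text
86
165 [173 157 146] [ 0.6414 -0.1447 -0.0011]
166 [176 158 150] [ 0.6414 -0.1461 -0.0009]
167 [127 175 118] [ 0.6417 -0.1716  0.0822]
168 [ 84 212 100] [ 0.6417 -0.173   0.0831]
169 [ 85 224 110] [ 0.6418 -0.1737  0.0818]
170 [ 91 226 112] [ 0.6418 -0.1752  0.083 ]
171 [ 98 229 118] [ 0.6418 -0.1762  0.0824]
172 [103 235 122] [ 0.6419 -0.1773  0.0825]
173 [ 88 230 111] [ 0.6419 -0.1787  0.0835]
174 [ 53 144  67] [ 0.6419 -0.1788  0.0797]
175 [23 72 35] [ 0.642  -0.1788  0.0753]
176 [24 70 33] [ 0.642  -0.1792  0.0724]
177 [22 69 31] [ 0.642  -0.1792  0.0676]
178 [31 76 41] [ 0.6421 -0.1791  0.0627]
179 [25 74 34] [ 0.6421 -0.1795  0.0596]
180 [16 69 28] [ 0.6421 -0.179   0.0528]
181 [27 74 37] [ 0.6422 -0.1791  0.0482]
182 [19 71 32] [ 0.6422 -0.1793  0.0437]
183 [26 70 35] [ 0.6422 -0.1789  0.037 ]
184 [27 71 33] [ 0.6423 -0.179   0.0321]
185 [31 90 42] [ 0.6423 -0.1877  0.0637]
186 [ 38 116  55] [ 0.6424 -0.1886  0.0626]
187 [ 42 125  60] [ 0.6424 -0.1897  0.0621]
188 [ 45 124  62] [ 0.6424 -0.1909  0.0619]
189 [ 50 128  65] [ 0.6425 -0.1923  0.0629]
190 [ 50 130  66] [ 0.6425 -0.
[... 5599 characters left out ...]
 [ 78 149 239] [ 0.516  -0.3597  0.0619]
320 [ 70 143 240] [ 0.5167 -0.3606  0.0636]
321 [ 66 118 205] [ 0.516  -0.3624  0.0616]
322 [110 110 133] [ 0.4989 -0.3754  0.0094]
323 [128 114 106] [ 0.4988 -0.3771  0.009 ]
324 [125 115 106] [ 0.4989 -0.3785  0.0091]
325 [122 113 105] [ 0.4987 -0.3802  0.0084]
326 [119 110 105] [ 0.4987 -0.3818  0.0081]
327 [125 112 109] [ 0.4993 -0.3829  0.0099]
328 [118 110 104] [ 0.4986 -0.385   0.0076]
329 [152 139 129] [ 0.4958 -0.3886 -0.001 ]
330 [165 150 138] [ 0.4959 -0.3902 -0.001 ]
331 [165 152 138] [ 0.4959 -0.3917 -0.001 ]
332 [170 157 143] [ 0.4961 -0.3932 -0.0007]
333 [175 161 149] [ 0.4968 -0.3941  0.0014]
334 [180 167 152] [ 0.4966 -0.3959  0.0006]
```

View pics/w1c.png

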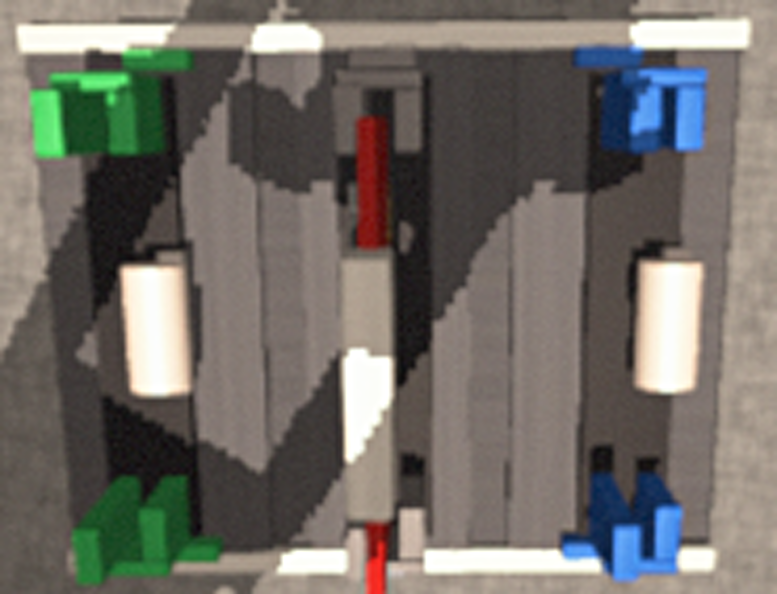

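Tall guides are on the +y side and low guides on the -y side. The slot lines run at about 2.1° to world x. I'll get the slot middles along x, then fly to the cards.

```bash
python3 - <<'E'
from h import *
z=np.load('pics/w1.npz');p,d,T=z['p'],z['d'],z['T']
W=cloud('wrist',d,T)
for u in (196,215,290,305):
    print(u,[(v,W[v,u].round(3).tolist()) for v in list(range(64,80,1))+list(range(182,204,2))])
hsv=cv2.cvtColor(p,cv2.COLOR_RGB2HSV)
for nm,lo,hi in [('green',(45,100,40),(90,255,255)),('blue',(100,120,40),(125,255,255))]:
    m=cv2.inRange(hsv,lo,hi);m[210:]=0;n,l,st,c=cv2.connectedComponentsWithStats(m)
    for i in range(1,n):
        if st[i,4]>60:
            P=W[(l==i)&(d>0)];P=P[P[:,2]>.03];t=P[P[:,2]>.08];print(nm,st[i],P.min(0).round(4),P.max(0).round(4),t.min(0).round(4),t.max(0).round(4))
E
python3 -m crank '[[0,0.04,0.0,0,0,0],[0,0.05,0,0,0,0],[0,0.05,0,0,0,0],[0,0.05,0,0,0,0],[0,0.05,0,0,0,0],[0,0.05,0,0,0,0],[-0.01,0.05,0,0,0,0],[-0.01,0.05,0,0,0,0],[-0.01,0.03,0,0,0,0],[-0.01,0.02,0,0,0,0]]';python3 -m crank '[[0,0,0,0,0,0],[0,0,0,0,0,0]]'
python3 - <<'E'
from h import *
s=monitor.get_state();T=pose(s);print(s['eef_pos'],s['tcp_rot'],s['ft_force'])
p,d=eyes.get_image('wrist');np.savez('pics/w2.npz',p=p,d=d,T=T)
cv2.imwrite('pics/w2.png',cv2.resize(p[:,:,::-1],(800,600)))
E
```

```text
196 [(64, [0.671, -0.189, 0.001]), (65, [0.67, -0.19, 0.007]), (66, [0.668, -0.192, 0.013]), (67, [0.667, -0.191, 0.013]), (68, [0.665, -0.192, 0.015]), (69, [0.664, -0.192, 0.014]), (70, [0.663, -0.192, 0.016]), (71, [0.662, -0.191, 0.013]), (72, [0.66, -0.194, 0.026]), (73, [0.659, -0.194, 0.029]), (74, [0.658, -0.194, 0.027]), (75, [0.656, -0.194, 0.026]), (76, [0.655, -0.194, 0.026]), (77, [0.654, -0.191, 0.014]), (78, [0.653, -0.194, 0.03]), (79, [0.651, -0.195, 0.032]), (182, [0.52, -0.196, 0.057]), (184, [0.52, -0.197, 0.063]), (186, [0.517, -0.197, 0.063]), (188, [0.514, -0.197, 0.062]), (190, [0.511, -0.196, 0.062]), (192, [0.508, -0.196, 0.061]), (194, [0.505, -0.196, 0.062]), (196, [0.502, -0.196, 0.062]), (198, [0.5, -0.196, 0.063]), (200, [0.473, -0.183, -0.001]), (202, [0.47, -0.183, -0.0])]
215 [(64, [0.672, -0.215, -0.002]), (65, [0.67, -0.216, 0.009]), (66, [0.669, -0.217, 0.013]), (67, [0.668, -0.217, 0.014]), (68, [0.666, -0.217, 0.015]), (69, [0.665, -0.217, 0.016]), (70, [0.664, -0.217, 0.014]), (71, [0.663, -0.217, 0.015]), (72, [0.661, -0.217, 0.015]), (73, [0.
[... 2373 characters left out ...]
 0.5207 -0.1764  0.0844] [ 0.5022 -0.1845  0.08  ] [ 0.5199 -0.1764  0.0844]
blue [297  72  31  26 556] [ 0.6355 -0.3574  0.0313] [ 0.6586 -0.3329  0.0848] [ 0.6359 -0.3415  0.0804] [ 0.6534 -0.3334  0.0848]
blue [294 175  28  26 486] [ 0.5037 -0.3625  0.03  ] [ 0.5268 -0.3379  0.0849] [ 0.5085 -0.3463  0.08  ] [ 0.5259 -0.3385  0.0849]
t: 2.35
eef_pos: [0.5263, 0.1591, 0.3285]
tcp_rot: [180.0, 0.0, -88.4]
ft_force: [0.3, 0.8, 1.1]
gripper_width: 0.45
t: 2.55
eef_pos: [0.5272, 0.1571, 0.3285]
tcp_rot: [-180.0, -0.1, -88.4]
ft_force: [1.2, -0.8, -0.2]
gripper_width: 0.453
[0.52718527 0.15714179 0.32854909] [-1.79977210e+02 -5.51146677e-02 -8.83848033e+01] [ 1.15695031 -0.79804315 -0.16947542]
```

View pics/w2.png

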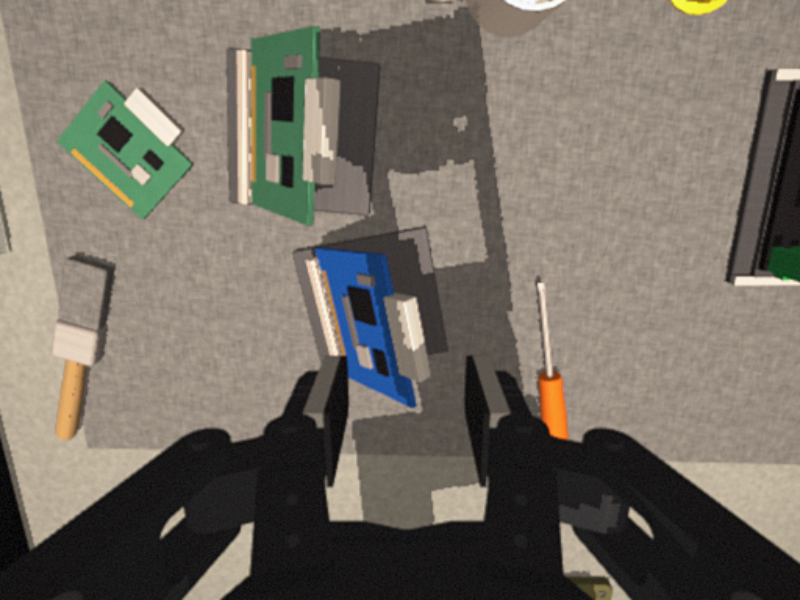

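The wrist view shows the large green card centred at px (285,125) and the blue one at (365,325). The bars are at (322,130) and (408,335). I'll fit the card frames from the depth.

```bash
cat > fit.py <<'E'
from h import *
def fit(p,d,T,col,box,cam='wrist'):
    W=cloud(cam,d,T);hsv=cv2.cvtColor(p,cv2.COLOR_RGB2HSV)
    lo,hi={'green':((45,100,40),(90,255,255)),'blue':((100,120,40),(125,255,255))}[col]
    m=cv2.inRange(hsv,lo,hi);mm=np.zeros_like(m);u0,u1,v0,v1=box;mm[v0:v1,u0:u1]=m[v0:v1,u0:u1]
    P=W[(mm>0)&(d>0)]
    for k in range(6):
        c=P.mean(0);V=np.linalg.svd(P-c,full_matrices=False)[2];n=V[2]*np.sign(V[2][2]);e=(P-c)@n
        P=P[abs(e)<max(.0025,2*e.std() if k<2 else 0)]
    # in-plane: use min area rectangle on all near plane points? board side edges -> y direction
    y0=np.cross([0,0,1],n);y0/=np.linalg.norm(y0);z0=np.cross(n,y0)
    B=W[v0:v1,u0:u1].reshape(-1,3);B=B[d[v0:v1,u0:u1].reshape(-1)>0]
    q=B-c;x=q@n;yy=q@y0;zz=q@z0
    k=(abs(yy)<.09)&(zz>-.08)&(zz<.09)
    bar=k&(x>.002)&(x<.006)&(zz>.02)
    print(col,'n',n.round(4),'tilt',np.degrees(np.arccos(n[2])).round(2),'az',np.degrees(np.arctan2(n[1],n[0])).round(2),'c',c.round(4))
    brd=k&(abs(x)<.002)
    print('board y',np.percentile(yy[brd],[.5,99.5]),'z',np.percentile(zz[brd],[.5,99.5]))
    print('bar y',np.percentile(yy[bar],[1,99]),'z',np.percentile(zz[bar],[1,99]),'x',np.median(x[bar]),bar.sum())
    return c,n,y0,z0,P
if __name__=='__main__':
    z=np.load('pics/w2.npz');p,d,T=z['p'],z['d'],z['T']
    for col,box in (('green',(145,240,10,150)),('blue',(185,285,150,265))):
        c,n,y0,z0,P=fit(p,d,T,col,box)
        rect=cv2.minAreaRect(np.stack([(P-c)@y0,(P-c)@z0],1).astype(np.float32)*1000);print(rect,'y0',y0.round(3),'z0',z0.round(3))
E
python3 fit.py
```

```text
green n [0.0501 0.762  0.6457] tilt 49.78 az 86.24 c [0.6124 0.2509 0.0745]
board y [-0.05966655  0.068476  ] z [-0.05867828  0.0651049 ]
bar y [-0.04089082  0.03660136] z [0.02163899 0.06523279] x 0.003687230678879756 954
((5.054161071777344, -5.370948791503906), (127.57703399658203, 98.72225189208984), 0.2672586739063263) y0 [-0.998  0.066  0.   ] z0 [-0.042 -0.644  0.764]
blue n [-0.1611  0.7478  0.644 ] tilt 49.91 az 102.16 c [0.4575 0.1891 0.0749]
board y [-0.05920948  0.06969799] z [-0.05927965  0.06445559]
bar y [-0.04095454  0.03693161] z [0.02210685 0.06435576] x 0.0035762861151040983 723
((5.515972137451172, -6.992225646972656), (129.87326049804688, 100.5195541381836), 0.10055515170097351) y0 [-0.978 -0.211  0.   ] z0 [ 0.136 -0.63   0.765]
```

Both cards fit well: they are tilted 40° and the bar stands 3.6 mm proud. Green goes first. The grasp TCP is about (0.605, 0.213, 0.116) and the pre-grasp is 150 mm back along card z.

```bash
python3 -m crank '[[0.012,-0.008,0,0,0,-5.4],[0.012,-0.008,-0.01,7.98,-0.53,0],[0.012,-0.008,-0.02,7.98,-0.53,0],[0.012,-0.008,-0.02,7.98,-0.53,0],[0.012,-0.006,-0.025,7.98,-0.53,0],[0.012,-0.003,-0.0225,7.98,-0.53,0],[0,0,0,0,0,0],[0,0,0,0,0,0],[0,0,0,0,0,0]]' 50
python3 - <<'E'
from h import *
s=monitor.get_state();T=pose(s);print(s['eef_pos'],s['tcp_rot'],s['q'])
p,d=eyes.get_image('wrist');np.savez('pics/w3.npz',p=p,d=d,T=T)
cv2.imwrite('pics/w3.png',cv2.resize(p[:,:,::-1],(800,600)))
print(T[:3,:3].round(3))
c=np.array([.6124,.2509,.0745]);n=np.array([.0501,.762,.6457]);y0=np.array([-.998,.066,0]);z0=np.array([-.042,-.644,.764])
t=c+.0045*y0+.057*z0-.0025*n;print(t, 'delta',t-T[:3,3],'in tool',T[:3,:3].T@(t-T[:3,3]))
g=np.stack([-n,y0,-z0],1);print('rotvec',R.from_matrix(g@T[:3,:3].T).as_rotvec(degrees=True))
E
```

```text
t: 3.5
eef_pos: [0.6, 0.117, 0.2325]
tcp_rot: [-179.8, 39.9, -93.6]
ft_force: [0.5, 1.0, 0.8]
gripper_width: 0.494
[0.60004475 0.1170429  0.23247237] [-179.77597974   39.90795314  -93.63330407] [-14.3951733   24.31812726  91.72241164  40.45020143  76.55179518
  65.04478235]
[[-0.049 -0.998  0.045]
 [-0.766  0.066  0.64 ]
 [-0.642 -0.003 -0.767]]
[0.60538975 0.212584   0.11643375] delta [ 0.005345    0.0955411  -0.11603862] in tool [0.00104548 0.00130828 0.15039557]
rotvec [0.3053437  0.15955916 0.01112136]
```

View pics/w3.png

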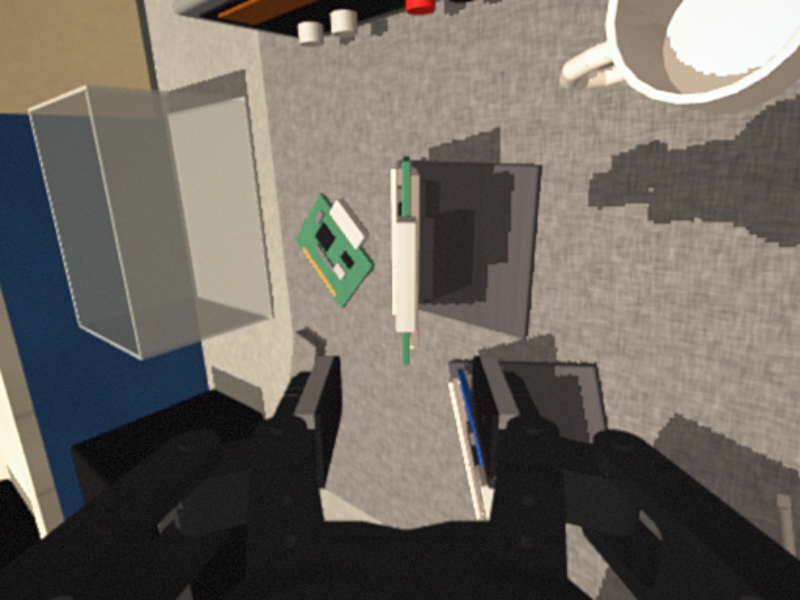

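The green card appears edge-on at px (405,265), centred between the fingers. I'll advance along the card axis and grip.

```bash
python3 -m crank '[[0.001,0.017,-0.021,0.3,0.15,0],[0.001,0.017,-0.021,0,0,0],[0.001,0.017,-0.021,0,0,0],[0.001,0.017,-0.021,0,0,0],[0.001,0.012,-0.0145,0,0,0],[0.0003,0.0085,-0.0095,0,0,0],[0,0.007,-0.008,0,0,0],[0,0,0,0,0,0],[0,0,0,0,0,0]]' && python3 -m crank '[[0,0,0,0,0,0],[0,0,0,0,0,0],[0,0,0,0,0,0],[0,0,0,0,0,0],[0,0,0,0,0,0]]' 0
python3 - <<'E'
from h import *
s=monitor.get_state();T=pose(s);print(s['eef_pos'],s['tcp_rot'],s['ft_force'],s['gripper_width']*85)
p,d=eyes.get_image('wrist');np.savez('pics/w4.npz',p=p,d=d,T=T)
cv2.imwrite('pics/w4.png',cv2.resize(p[:,:,::-1],(800,600)))
E
```

```text
t: 4.45
eef_pos: [0.6052, 0.2132, 0.1157]
tcp_rot: [179.9, 40.3, -93.8]
ft_force: [0.7, 0.5, 0.7]
gripper_width: 0.499
t: 4.95
eef_pos: [0.6056, 0.213, 0.1164]
tcp_rot: [179.9, 40.4, -93.9]
ft_force: [0.4, 0.4, 7.0]
gripper_width: 0.126
[0.6056137  0.21301376 0.1163608 ] [179.92382857  40.39916846 -93.86570855] [0.36956323 0.35140838 7.03444631] 10.710665405771264
```

View pics/w4.png

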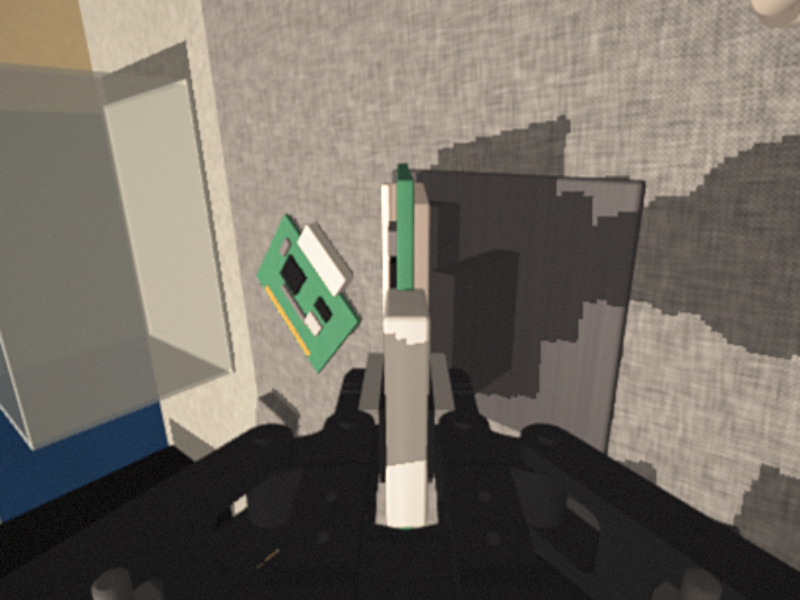

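```bash
python3 -m crank '[[-0.0004,-0.0064,0.0076,0,0,0],[-0.0004,-0.0064,0.0076,0,0,0],[-0.001,-0.016,0.019,0,0,0],[-0.001,-0.019,0.023,0,0,0],[-0.001,-0.019,0.023,0,0,0],[-0.001,-0.019,0.023,0,0,0],[-0.001,-0.01,0.012,0,0,0],[0,0,0.005,0,0,0],[0,0,0,0,0,0]]'; python3 -m crank '[[-0.002,-0.02,0.01,-7.98,0.53,0],[-0.003,-0.025,0.005,-7.98,0.53,0],[-0.003,-0.03,0.005,-7.98,0.53,0],[-0.003,-0.03,0,-7.98,0.53,0],[-0.003,-0.03,0,-7.98,0.53,0],[-0.003,-0.03,0,0,0,3],[-0.003,-0.03,0,0,0,2.9],[-0.002,-0.03,0,0,0,0],[-0.002,-0.03,0,0,0,0],[0,-0.03,0,0,0,0]]'; python3 -m crank '[[0,-0.01,0,0,0,0],[0,0,0,0,0,0],[0,0,0,0,0,0]]'
python3 - <<'E'
from h import *
s=monitor.get_state();T=pose(s);print(s['eef_pos'],s['tcp_rot'],s['ft_force'],s['gripper_width']*85)
p,d=eyes.get_image('wrist');np.savez('pics/w5.npz',p=p,d=d,T=T)
cv2.imwrite('pics/w5.png',cv2.resize(p[:,:,::-1],(800,600)))
E
```

```text
t: 5.9
eef_pos: [0.5991, 0.1165, 0.2351]
tcp_rot: [179.9, 40.2, -93.9]
ft_force: [0.5, 0.2, -2.3]
gripper_width: 0.128
t: 6.9
eef_pos: [0.5739, -0.1673, 0.2531]
tcp_rot: [179.7, 0.4, -87.9]
ft_force: [0.4, -0.4, -2.1]
gripper_width: 0.133
t: 7.2
eef_pos: [0.5746, -0.1765, 0.2539]
tcp_rot: [179.8, 0.4, -88.0]
ft_force: [-0.1, 1.7, -2.1]
gripper_width: 0.131
[ 0.57457808 -0.17645803  0.25391434] [179.76051198   0.42344202 -87.95000601] [-0.07366013  1.65143218 -2.11097435] 11.102705529323552
```

View pics/w5.png

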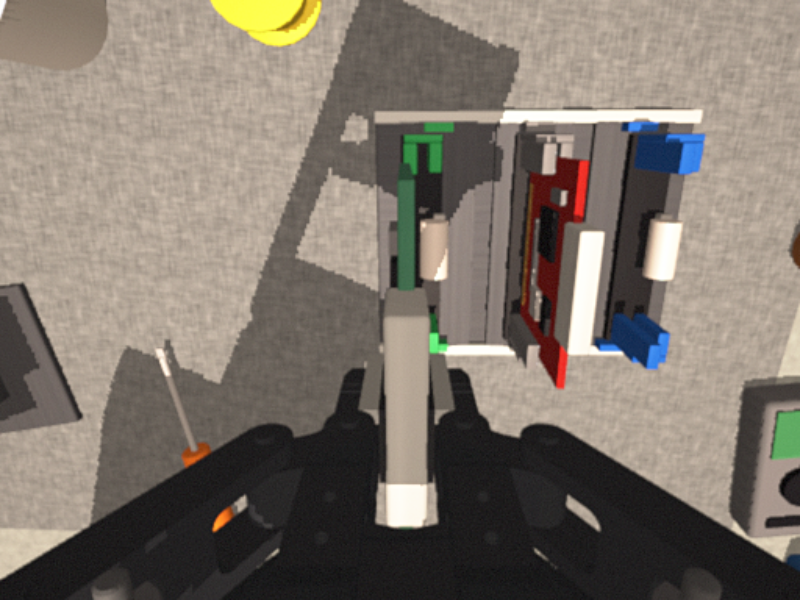

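The held card's edge is at px (405,230). The green guide pair is just right of it, at px (412,150) to (435,150). I'll shift -9 mm in y, level it, and lower to just above the guides.

```bash
python3 -m crank '[[0,-0.009,0,-0.4,0,0],[0,0,-0.02,0,0,0],[0,0,-0.02,0,0,0],[0,0,0,0,0,0],[0,0,0,0,0,0],[0,0,0,0,0,0]]'
python3 - <<'E'
from h import *
s=monitor.get_state();T=pose(s);print(s['eef_pos'],s['tcp_rot'],s['ft_force'],s['gripper_width']*85)
p,d=eyes.get_image('wrist');np.savez('pics/w6.npz',p=p,d=d,T=T)
cv2.imwrite('pics/w6.png',cv2.resize(p[60:240,190:340,::-1],None,fx=4,fy=3.3,interpolation=2))
W=cloud('wrist',d,T)
for v in (82,86,90,130,150,170):
    print(v,[(u,W[v,u].round(4).tolist()) for u in range(244,276)if W[v,u,2]>.06])
E
```

```text
t: 7.85
eef_pos: [0.5759, -0.1869, 0.2162]
tcp_rot: [180.0, -0.2, -87.9]
ft_force: [-0.1, -0.2, -1.4]
gripper_width: 0.128
[ 0.5758894  -0.18693646  0.21618729] [ 1.79964902e+02 -1.62746510e-01 -8.79326329e+01] [-0.14842535 -0.23425684 -1.37621892] 10.857368305955038
82 []
86 []
90 [(244, [0.6495, -0.1717, 0.0634]), (245, [0.6495, -0.1725, 0.0628]), (246, [0.6496, -0.1734, 0.0627]), (247, [0.6496, -0.1742, 0.0623]), (248, [0.6496, -0.1751, 0.0635]), (249, [0.6497, -0.176, 0.0633]), (250, [0.6497, -0.1768, 0.0614]), (251, [0.6497, -0.1776, 0.0628]), (252, [0.6498, -0.1785, 0.0632]), (253, [0.6498, -0.1793, 0.061]), (254, [0.6498, -0.1802, 0.0628]), (255, [0.6498, -0.1811, 0.0625]), (256, [0.6499, -0.1819, 0.0623]), (257, [0.6499, -0.1828, 0.0622]), (258, [0.6499, -0.1836, 0.0621]), (259, [0.65, -0.1845, 0.0626]), (260, [0.65, -0.1853, 0.0627]), (261, [0.65, -0.1862, 0.0621]), (262, [0.6501, -0.187, 0.0623]), (263, [0.6501, -0.1879, 0.0646]), (264, [0.6501, -0.1887, 0.0621]), (265, [0.6502, -0.1896, 0.0641]), (266, [0.6502, -0.1904, 0.0631]), (267, [0.6502, -0.1913, 0.0627]), (268, [0.
[... 919 characters left out ...]
5, -0.1857, 0.2009]), (261, [0.625, -0.1861, 0.2012]), (262, [0.6251, -0.1866, 0.2015]), (263, [0.625, -0.187, 0.2009]), (264, [0.6248, -0.1875, 0.1998])]
170 [(249, [0.6094, -0.1805, 0.1776]), (250, [0.6089, -0.1809, 0.1754]), (251, [0.6092, -0.1815, 0.1766]), (252, [0.6093, -0.1821, 0.1769]), (253, [0.6087, -0.1826, 0.1747]), (254, [0.6156, -0.1833, 0.2006]), (255, [0.6156, -0.1837, 0.2007]), (256, [0.6155, -0.1842, 0.2003]), (257, [0.616, -0.1846, 0.202]), (258, [0.6158, -0.1851, 0.2012]), (259, [0.6156, -0.1856, 0.2006]), (260, [0.6159, -0.186, 0.2015]), (261, [0.6156, -0.1865, 0.2004]), (262, [0.6159, -0.1869, 0.2013]), (263, [0.6159, -0.1874, 0.2013]), (264, [0.6157, -0.1878, 0.2005])]
```

View pics/w6.png

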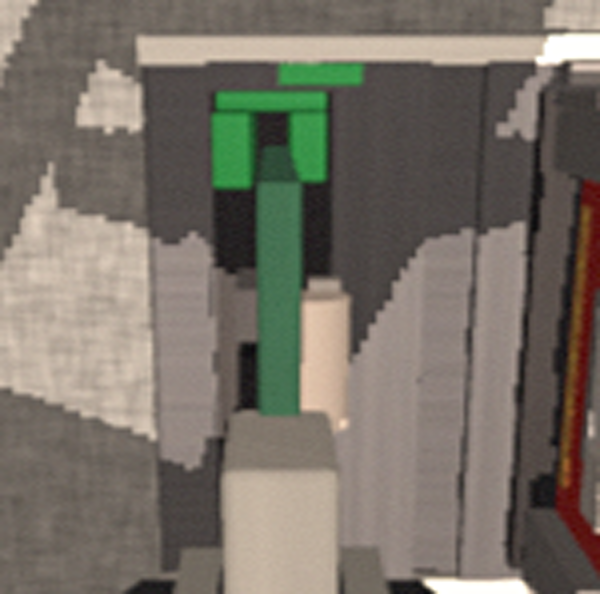

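In the crop the card's foot centre is at x≈277 and the guide gap centre at x≈271.5. That puts the card about 1.3 mm too far to -y, which agrees with the depth. I'll correct that and go down to just above the roller.

```bash
python3 -m crank '[[0,0.0014,0,0,0,0],[0,0,-0.01,0,0,0],[0,0,-0.01,0,0,0],[0,0,-0.01,0,0,0],[0,0,-0.008,0,0,0],[0,0,-0.007,0,0,0],[0,0,0,0,0,0],[0,0,0,0,0,0]]'
python3 - <<'E'
from h import *
s=monitor.get_state();T=pose(s);print(s['eef_pos'],s['tcp_rot'],s['ft_force'],s['gripper_width']*85)
p,d=eyes.get_image('wrist');np.savez('pics/w7.npz',p=p,d=d,T=T)
cv2.imwrite('pics/w7.png',cv2.resize(p[60:240,190:340,::-1],None,fx=4,fy=3.3,interpolation=2))
E
```

```text
t: 8.7
eef_pos: [0.575, -0.1855, 0.1697]
tcp_rot: [179.8, -0.1, -88.0]
ft_force: [-0.3, -0.3, -2.2]
gripper_width: 0.131
[ 0.57504317 -0.18550559  0.16971371] [ 1.79829760e+02 -9.92702111e-02 -8.79633572e+01] [-0.28860329 -0.25236052 -2.2428011 ] 11.155019707263932
```

View pics/w7.png

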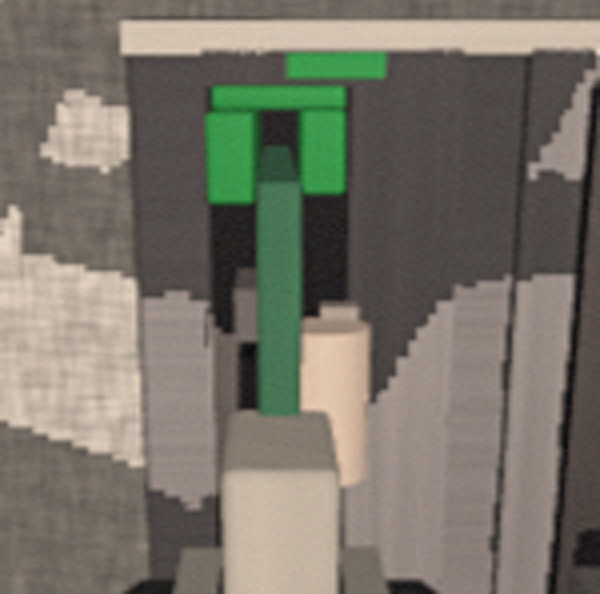

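The card sits cleanly in the gap with no side force. Pressing down in small steps now.

```bash
python3 -m crank '[[0,0,-0.004,0,0,0],[0,0,-0.004,0,0,0],[0,0,-0.003,0,0,0],[0,0,-0.003,0,0,0],[0,0,-0.002,0,0,0],[0,0,0,0,0,0]]';python3 -m crank '[[0,0,-0.003,0,0,0],[0,0,-0.003,0,0,0],[0,0,-0.002,0,0,0],[0,0,0,0,0,0]]'
```

```text
t: 9.35
eef_pos: [0.5753, -0.185, 0.1547]
tcp_rot: [179.9, -0.1, -88.0]
ft_force: [-0.6, 2.5, 3.4]
gripper_width: 0.126
t: 9.75
eef_pos: [0.5751, -0.1851, 0.1454]
tcp_rot: [179.8, -0.1, -88.0]
ft_force: [-0.3, 2.9, -0.9]
gripper_width: 0.133
```

```bash
python3 -m crank '[[0,0,-0.002,0,0,0],[0,0,-0.002,0,0,0],[0,0,0,0,0,0]]';python3 -m crank '[[0,0,-0.0015,0,0,0],[0,0,0,0,0,0]]';python3 -m crank '[[0,0,-0.0015,0,0,0],[0,0,0,0,0,0]]'
```

```text
t: 10.05
eef_pos: [0.575, -0.1852, 0.1415]
tcp_rot: [179.8, -0.1, -88.0]
ft_force: [1.4, 3.1, -0.7]
gripper_width: 0.129
t: 10.25
eef_pos: [0.5751, -0.1852, 0.1402]
tcp_rot: [179.9, -0.1, -88.0]
ft_force: [1.1, 4.0, -0.6]
gripper_width: 0.129
t: 10.45
eef_pos: [0.575, -0.1853, 0.1388]
tcp_rot: [179.9, -0.1, -88.0]
ft_force: [1.4, 4.1, -0.2]
gripper_width: 0.132
```

```bash
python3 -m crank '[[0,0,-0.0015,0,0,0],[0,0,0,0,0,0]]';python3 -m crank '[[0,0,-0.0015,0,0,0],[0,0,0,0,0,0]]'
python3 - <<'E'
from h import *
s=monitor.get_state();T=pose(s);print(s['eef_pos'],s['tcp_rot'],s['ft_force'],s['gripper_width']*85)
p,d=eyes.get_image('wrist');np.savez('pics/w8.npz',p=p,d=d,T=T)
cv2.imwrite('pics/w8.png',cv2.resize(p[60:240,190:340,::-1],None,fx=4,fy=3.3,interpolation=2))
W=cloud('wrist',d,T)
for v in (120,130,150,200,230,260): print(v,[W[v,u].round(4).tolist() for u in (256,259,262)])
E
```

```text
t: 10.65
eef_pos: [0.575, -0.1853, 0.1378]
tcp_rot: [179.9, -0.1, -88.0]
ft_force: [-0.6, 5.5, 3.1]
gripper_width: 0.127
t: 10.85
eef_pos: [0.575, -0.1854, 0.1377]
tcp_rot: [179.9, -0.1, -88.0]
ft_force: [-3.4, 5.3, 10.9]
gripper_width: 0.128
[ 0.57502866 -0.18541282  0.13768445] [ 1.79898735e+02 -1.22123107e-01 -8.79656083e+01] [-3.35522599  5.25791695 10.8986759 ] 10.895519871334129
120 [[0.6371, -0.1819, 0.1209], [0.6372, -0.1833, 0.1223], [0.6373, -0.1846, 0.1224]]
130 [[0.6331, -0.1821, 0.1239], [0.633, -0.1834, 0.1225], [0.6333, -0.1847, 0.1244]]
150 [[0.6241, -0.1824, 0.1227], [0.6242, -0.1837, 0.123], [0.6242, -0.1851, 0.1227]]
200 [[0.6075, -0.1831, 0.1417], [0.6074, -0.1843, 0.1414], [0.6079, -0.1855, 0.1428]]
230 [[0.5958, -0.1835, 0.1451], [0.5956, -0.1847, 0.1445], [0.5956, -0.1859, 0.1444]]
260 [[0.5818, -0.1839, 0.1446], [0.5817, -0.1852, 0.1444], [0.582, -0.1865, 0.1447]]
```

View pics/w8.png

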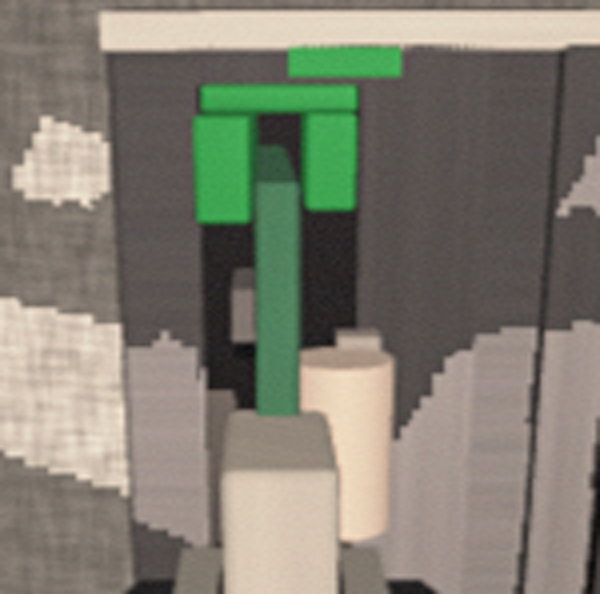

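The hard stop came at TCP z 0.1377, with the bar top at about 0.145, where a seated card should be. I'll press slightly more, ease off, release and rise.

```bash
python3 -m crank '[[0,0,-0.001,0,0,0],[0,0,0,0,0,0]]';python3 -m crank '[[0,0,0.002,0,0,0],[0,0,0,0,0,0],[0,0,0,0,0,0]]'; python3 -m crank '[[0,0,0,0,0,0],[0,0,0,0,0,0],[0,0,0,0,0,0],[0,0,0,0,0,0]]' 35;  python3 -m crank '[[0,0,0.01,0,0,0],[0,0,0.02,0,0,0],[0,0,0.03,0,0,0],[0,0,0.03,0,0,0],[0,0,0.02,0,0,0],[0,0,0.01,0,0,0],[0,0,0,0,0,0],[0,0,0,0,0,0]]'
python3 - <<'E'
from h import *
s=monitor.get_state();T=pose(s);print(s['eef_pos'],s['tcp_rot'],s['ft_force'],s['gripper_width']*85)
p,d=eyes.get_image('wrist');np.savez('pics/w9.npz',p=p,d=d,T=T)
cv2.imwrite('pics/w9.png',cv2.resize(p[:,:,::-1],(800,600)))
W=cloud('wrist',d,T)
for v in range(90,215,10): print(v,[(u,W[v,u].round(4).tolist()) for u in range(225,300,3) if W[v,u,2]>.1])
E
```

```text
t: 11.1
eef_pos: [0.575, -0.1854, 0.1377]
tcp_rot: [179.9, -0.1, -88.0]
ft_force: [-3.6, 5.7, 16.2]
gripper_width: 0.125
t: 11.4
eef_pos: [0.575, -0.1853, 0.1377]
tcp_rot: [179.9, -0.1, -88.0]
ft_force: [-0.8, 5.0, 4.8]
gripper_width: 0.131
t: 11.8
eef_pos: [0.5751, -0.1862, 0.1369]
tcp_rot: [179.9, -0.2, -88.0]
ft_force: [0.1, -0.3, 0.8]
gripper_width: 0.352
t: 12.6
eef_pos: [0.5746, -0.1853, 0.2564]
tcp_rot: [179.8, -0.1, -88.0]
ft_force: [0.5, 0.5, 0.2]
gripper_width: 0.347
[ 0.57455451 -0.18533301  0.25637088] [ 1.79796410e+02 -8.98608089e-02 -8.79633610e+01] [0.45488053 0.4528348  0.1636567 ] 29.473367953140393
90 []
100 []
110 [(255, [0.6327, -0.18, 0.1217]), (258, [0.6329, -0.1825, 0.1223])]
120 [(252, [0.6225, -0.1774, 0.1001]), (255, [0.6249, -0.1803, 0.1228]), (258, [0.625, -0.1827, 0.1227]), (264, [0.6501, -0.1827, 0.3755])]
130 [(252, [0.6147, -0.1778, 0.1077]), (255, [0.6168, -0.1806, 0.1226]), (258, [0.6169, -0.183, 0.1231])]
140 [(255, [0.6085, -0.1808, 0.1226]), (258, [0.6088, -0.1833, 0.1238])]
150 [(252, [0.6045, -0.1789, 0.1451]), (255, [0.6043, -0.1812, 0.144]), (
[... 438 characters left out ...]
.1451])]
180 [(252, [0.5804, -0.1796, 0.1447]), (255, [0.5806, -0.182, 0.1451]), (258, [0.5807, -0.1843, 0.145]), (261, [0.5806, -0.1867, 0.1444]), (264, [0.5809, -0.1891, 0.1451])]
190 [(252, [0.5723, -0.1798, 0.1452]), (255, [0.5723, -0.1822, 0.145]), (258, [0.5726, -0.1846, 0.1458]), (261, [0.5725, -0.187, 0.1452]), (264, [0.5723, -0.1894, 0.1444])]
200 [(252, [0.5637, -0.1801, 0.145]), (255, [0.5637, -0.1825, 0.1446]), (258, [0.5638, -0.1849, 0.1448]), (261, [0.5641, -0.1873, 0.1454]), (264, [0.5639, -0.1897, 0.1446])]
210 [(252, [0.5548, -0.1803, 0.1445]), (255, [0.5546, -0.1828, 0.1437]), (258, [0.5551, -0.1852, 0.1448]), (261, [0.5549, -0.1877, 0.144]), (264, [0.555, -0.1901, 0.144])]
```

View pics/w9.png

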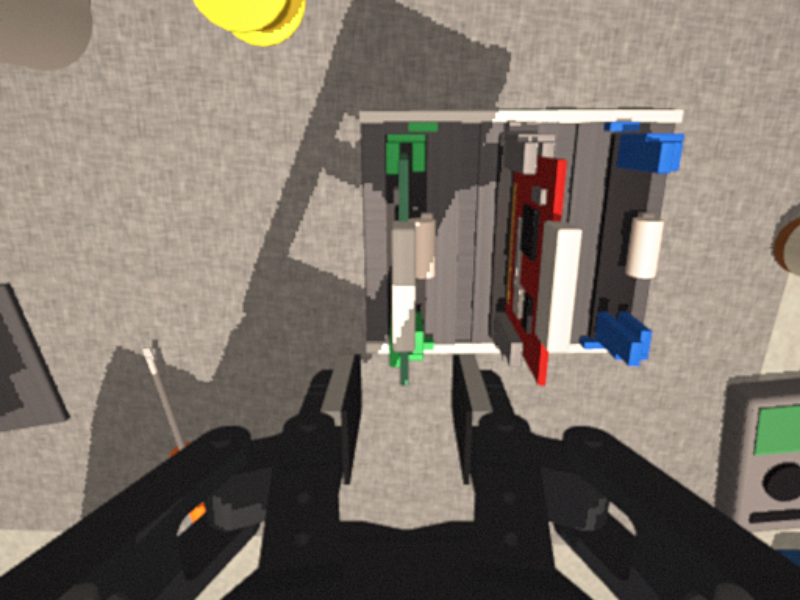

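Green is seated upright, with its bar top level with the red card's and the bar at px (402,290). Now the blue card.

```bash
python3 -m crank '[[-0.01,0.02,0.01,0,0,5],[-0.012,0.03,0.01,0,0,5.1],[-0.012,0.032,0,0,0,0],[-0.012,0.032,0,7.82,1.69,0],[-0.012,0.032,-0.01,7.82,1.69,0],[-0.012,0.032,-0.01,7.82,1.69,0],[-0.012,0.032,-0.01,7.82,1.69,0],[-0.012,0.031,-0.015,7.82,1.69,0],[0,0,0,0,0,0],[0,0,0,0,0,0]]' 50
cat > tgt.py <<'E'
from h import *
s=monitor.get_state();T=pose(s);print(s['eef_pos'],s['tcp_rot'])
p,d=eyes.get_image('wrist');np.savez('pics/w10.npz',p=p,d=d,T=T)
cv2.imwrite('pics/w10.png',cv2.resize(p[:,:,::-1],(800,600)))
c=np.array([.4575,.1891,.0749]);n=np.array([-.1611,.7478,.644]);y0=np.array([-.978,-.211,0]);z0=np.array([.136,-.63,.765])
t=c+.0052*y0+.0565*z0-.0025*n;print(t, 'delta',t-T[:3,3],'in tool',T[:3,:3].T@(t-T[:3,3]))
g=np.stack([-n,y0,-z0],1);print('rotvec',R.from_matrix(g@T[:3,:3].T).as_rotvec(degrees=True))
E
python3 tgt.py
```

```text
t: 13.65
eef_pos: [0.4806, 0.055, 0.2306]
tcp_rot: [179.5, 39.9, -78.1]
ft_force: [0.4, -0.0, 0.7]
gripper_width: 0.504
[0.48063786 0.05495387 0.2306492 ] [179.54311098  39.85630136 -78.08278066]
[0.46050115 0.1505383  0.1165125 ] delta [-0.02013671  0.09558443 -0.1141367 ] in tool [-0.00184023 -0.00123317  0.15021367]
rotvec [ 0.31376108 -0.28495149 -0.03964067]
```

View pics/w10.png

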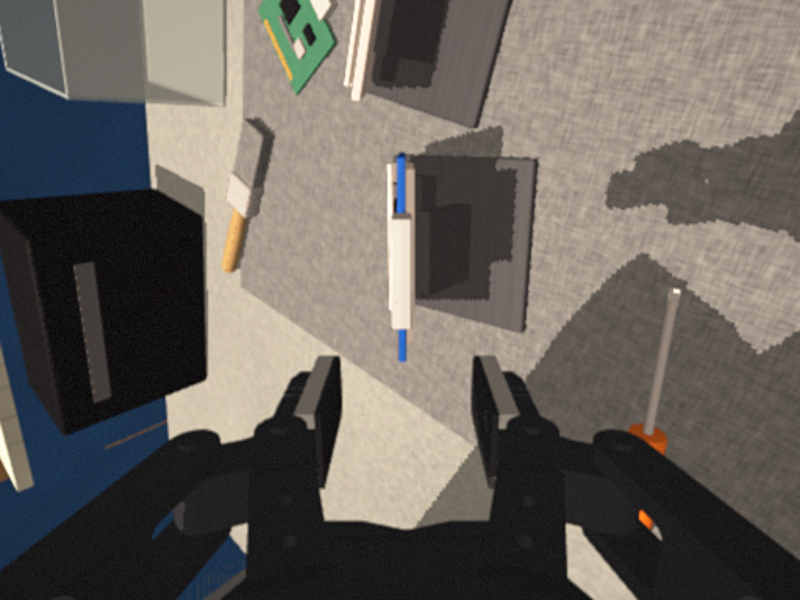

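The blue bar is edge-on at px (401,270), a little left of the jaw centre at (406), which matches the computed offset of about 1.8 mm. I'll advance and grip.

```bash
python3 -m crank '[[-0.003,0.017,-0.02,0.3,-0.28,0],[-0.003,0.017,-0.0205,0,0,0],[-0.0035,0.017,-0.0205,0,0,0],[-0.0035,0.017,-0.0205,0,0,0],[-0.003,0.012,-0.0145,0,0,0],[-0.0022,0.0085,-0.01,0,0,0],[-0.002,0.007,-0.0082,0,0,0],[0,0,0,0,0,0],[0,0,0,0,0,0]]' && python3 -m crank '[[0,0,0,0,0,0],[0,0,0,0,0,0],[0,0,0,0,0,0],[0,0,0,0,0,0],[0,0,0,0,0,0],[0,0,0,0,0,0]]' 0
python3 -m crank '[[0.0014,-0.0063,0.0076,0,0,0],[0.0014,-0.0063,0.0076,0,0,0],[0.0035,-0.0155,0.019,0,0,0],[0.004,-0.0185,0.023,0,0,0],[0.004,-0.0185,0.023,0,0,0],[0.004,-0.0185,0.023,0,0,0],[0.002,-0.01,0.012,0,0,0],[0,0,0.01,0,0,0],[0,0,0.01,0,0,0],[0,0,0,0,0,0]]'
python3 - <<'E'
from h import *
s=monitor.get_state();T=pose(s);print(s['eef_pos'],s['tcp_rot'],s['ft_force'],s['gripper_width']*85,s['q'])
p,d=eyes.get_image('wrist')
cv2.imwrite('pics/w11.png',cv2.resize(p[:,:,::-1],(800,600)))
E
```

```text
t: 14.6
eef_pos: [0.4616, 0.1508, 0.1182]
tcp_rot: [-179.7, 40.1, -77.5]
ft_force: [0.0, 0.4, -0.8]
gripper_width: 0.497
t: 15.2
eef_pos: [0.4616, 0.1505, 0.1184]
tcp_rot: [-179.6, 40.1, -77.6]
ft_force: [0.4, -3.6, 5.9]
gripper_width: 0.125
t: 16.2
eef_pos: [0.4811, 0.0577, 0.254]
tcp_rot: [-179.7, 40.1, -77.5]
ft_force: [-0.1, 0.3, -2.8]
gripper_width: 0.133
[0.48113099 0.05770972 0.25397413] [-179.65911693   40.09589939  -77.51826391] [-0.05063171  0.29491339 -2.77221761] 11.338778063847888 [-21.48195744  20.06999862  95.50517134  32.51546757  89.42024736
  48.427704  ]
```

View pics/w11.png

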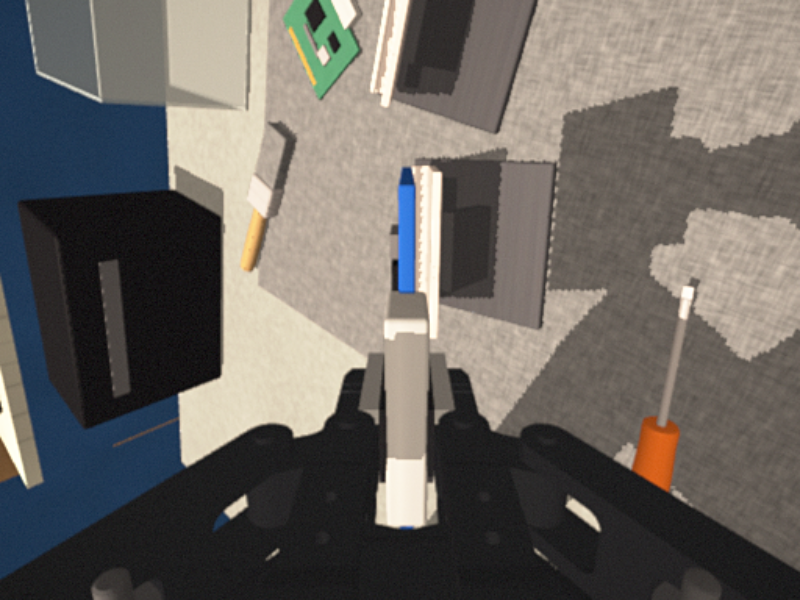

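Blue is held (px (405,230)) and clear of the stand. I'll turn it upright, lift to z 0.30 to clear the green and red cards, and carry it to the blue dock.

```bash
python3 -m crank '[[0.005,-0.01,0.01,-7.82,-1.69,0],[0.008,-0.015,0.012,-7.82,-1.69,0],[0.008,-0.015,0.012,-7.82,-1.69,0],[0.008,-0.02,0.012,-7.82,-1.69,0],[0.008,-0.025,0.005,-7.82,-1.69,0],[0.008,-0.03,0,0,0,-5],[0.008,-0.03,0,0,0,-5.4],[0.008,-0.03,0,0,0,0],[0.008,-0.03,0,0,0,0],[0.008,-0.03,0,0,0,0]]'; python3 -m crank '[[0.008,-0.03,0,0,0,0],[0.008,-0.03,0,0,0,0],[0.007,-0.03,0,0,0,0],[0,-0.03,0,0,0,0],[0,-0.03,0,0,0,0],[0,-0.02,0,0,0,0],[0,0,0,0,0,0],[0,0,0,0,0,0],[0,0,0,0,0,0]]'
python3 - <<'E'
from h import *
s=monitor.get_state();T=pose(s);print(s['eef_pos'],s['tcp_rot'],s['ft_force'],s['gripper_width']*85)
R0=R.from_euler('xyz',[180,0,-87.9],degrees=True);print('rotvec to level',(R0*R.from_matrix(T[:3,:3]).inv()).as_rotvec(degrees=True))
p,d=eyes.get_image('wrist')
cv2.imwrite('pics/w12.png',cv2.resize(p[:,:,::-1],(800,600)))
E
```

```text
t: 17.25
eef_pos: [0.5573, -0.1771, 0.3023]
tcp_rot: [179.9, 0.3, -88.0]
ft_force: [0.7, -0.8, -2.5]
gripper_width: 0.127
t: 18.15
eef_pos: [0.581, -0.346, 0.3035]
tcp_rot: [-179.9, 0.2, -88.0]
ft_force: [0.2, 0.0, -2.9]
gripper_width: 0.128
[ 0.58101225 -0.34597944  0.30351923] [-179.93953188    0.23478772  -87.98545691] [ 0.22983456  0.03332733 -2.86080477] 10.903657306518456
rotvec to level [-0.2368071   0.05200055  0.08558068]
```

View pics/w12.png

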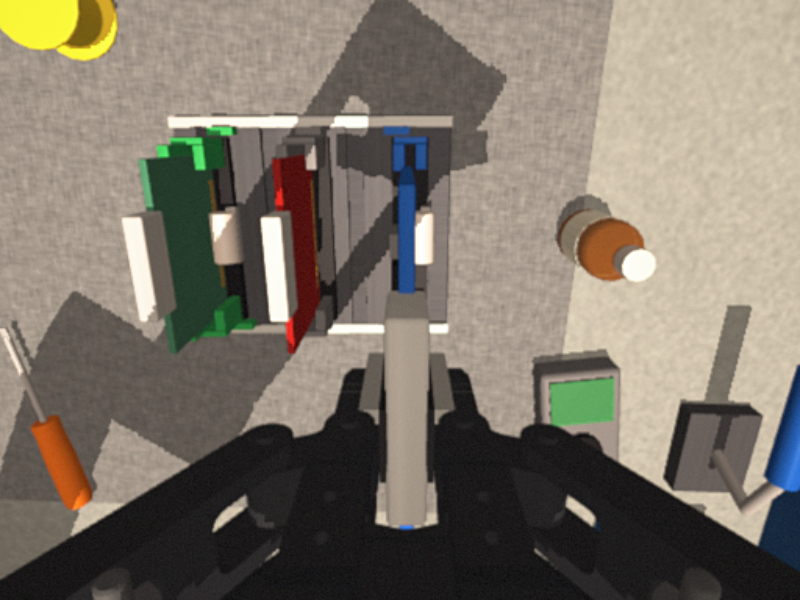

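The blue guides (px 392–428, 155) lie straight under the card. I'll descend to just above them and check.

```bash
python3 -m crank '[[0,-0.0015,-0.01,-0.24,0.05,0.08],[0,0,-0.02,0,0,0],[0,0,-0.025,0,0,0],[0,0,-0.02,0,0,0],[0,0,-0.01,0,0,0],[0,0,0,0,0,0],[0,0,0,0,0,0],[0,0,0,0,0,0]]'
cat > chk.py <<'E'
from h import *
s=monitor.get_state();T=pose(s);print(s['eef_pos'],s['tcp_rot'],s['ft_force'],s['gripper_width']*85)
p,d=eyes.get_image('wrist')
cv2.imwrite('pics/w13.png',cv2.resize(p[60:240,190:340,::-1],None,fx=4,fy=3.3,interpolation=2))
W=cloud('wrist',d,T)
for v in (95,100,105,110,115,130,150,200): print(v,[(u,W[v,u,:].round(4).tolist()) for u in range(240,280)if .07<W[v,u,2]<.1 or W[v,u,2]>.12 or (.055<W[v,u,2]<.068)][::1])
E
python3 chk.py
```

```text
t: 19.0
eef_pos: [0.582, -0.3495, 0.2205]
tcp_rot: [-179.8, -0.2, -88.0]
ft_force: [0.9, 0.6, -2.1]
gripper_width: 0.128
[ 0.58200559 -0.34951978  0.22051128] [-179.81482008   -0.21267015  -87.95405747] [ 0.85646942  0.5561324  -2.10924222] 10.911026320077355
95 [(242, [0.6523, -0.3335, 0.0821]), (243, [0.6523, -0.3343, 0.0825]), (244, [0.6524, -0.3352, 0.0826]), (245, [0.6524, -0.3359, 0.0821]), (246, [0.6524, -0.3368, 0.0825]), (247, [0.6525, -0.3376, 0.083]), (248, [0.6525, -0.3384, 0.0821]), (249, [0.6525, -0.3392, 0.0822]), (250, [0.6526, -0.34, 0.083]), (251, [0.6526, -0.3408, 0.0808]), (252, [0.6524, -0.3413, 0.0666]), (262, [0.6526, -0.35, 0.063]), (263, [0.6526, -0.3508, 0.0624]), (264, [0.6527, -0.3517, 0.0633]), (265, [0.6527, -0.3526, 0.0626]), (266, [0.6527, -0.3535, 0.0614]), (267, [0.6528, -0.3543, 0.0625]), (268, [0.6528, -0.3552, 0.0631]), (269, [0.6528, -0.356, 0.0638]), (270, [0.6529, -0.3569, 0.0629])]
100 [(242, [0.6484, -0.3336, 0.0823]), (243, [0.6484, -0.3344, 0.0821]), (244, [0.6485, -0.3353, 0.083]), (245, [0.6485, -0.3361, 0.0825]), (246, [0.6486, -0.3369, 
[... 3847 characters left out ...]
[0.613, -0.346, 0.2211]), (254, [0.6133, -0.3464, 0.2218]), (255, [0.6133, -0.3468, 0.2218]), (256, [0.6132, -0.3472, 0.2214]), (257, [0.6134, -0.3476, 0.222]), (258, [0.6134, -0.348, 0.2218]), (259, [0.6134, -0.3484, 0.2217]), (260, [0.6133, -0.3489, 0.2216]), (261, [0.6137, -0.3492, 0.2226]), (262, [0.6134, -0.3497, 0.2218]), (263, [0.6129, -0.3501, 0.2202]), (264, [0.6133, -0.3505, 0.2214]), (265, [0.6137, -0.3509, 0.2224]), (266, [0.6135, -0.3513, 0.2218]), (267, [0.6131, -0.3518, 0.2208]), (268, [0.6137, -0.3521, 0.2223]), (269, [0.6139, -0.3525, 0.2228]), (270, [0.613, -0.3531, 0.2202]), (271, [0.6137, -0.3534, 0.2222]), (272, [0.6134, -0.3538, 0.2212]), (273, [0.6129, -0.3543, 0.22])]
```

View pics/w13.png

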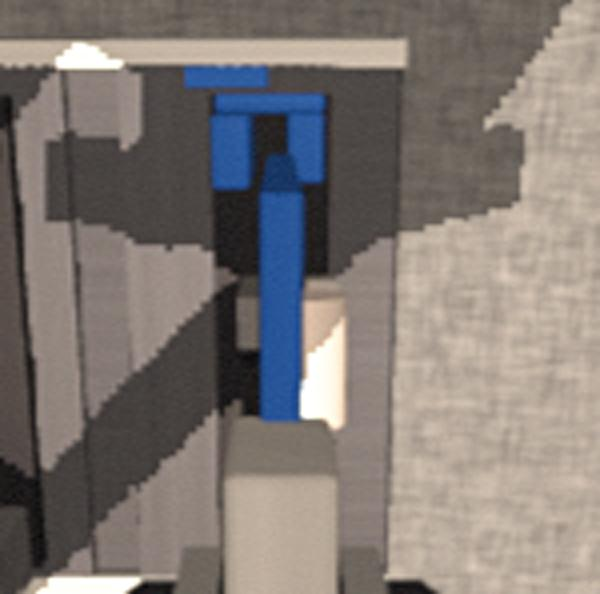

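Relative to the gap centre at x=0.645 (y -0.3456), the card centre is at -0.3475, so I need +1.9 mm. Correcting, then lowering to above the roller.

```bash
python3 -m crank '[[0,0.0019,0,0.2,0,0],[0,0,-0.008,0,0,0],[0,0,-0.01,0,0,0],[0,0,-0.01,0,0,0],[0,0,-0.01,0,0,0],[0,0,-0.009,0,0,0],[0,0,0,0,0,0],[0,0,0,0,0,0]]'
python3 chk.py|head -1
```

```text
t: 19.85
eef_pos: [0.581, -0.3471, 0.1714]
tcp_rot: [-180.0, 0.1, -88.0]
ft_force: [0.4, 0.4, -2.6]
gripper_width: 0.129
[ 0.58103843 -0.34711069  0.17144411] [-1.79981236e+02  1.23294929e-01 -8.79709662e+01] [ 0.40822735  0.43320061 -2.62402099] 10.94352380280057
```

View pics/w13.png

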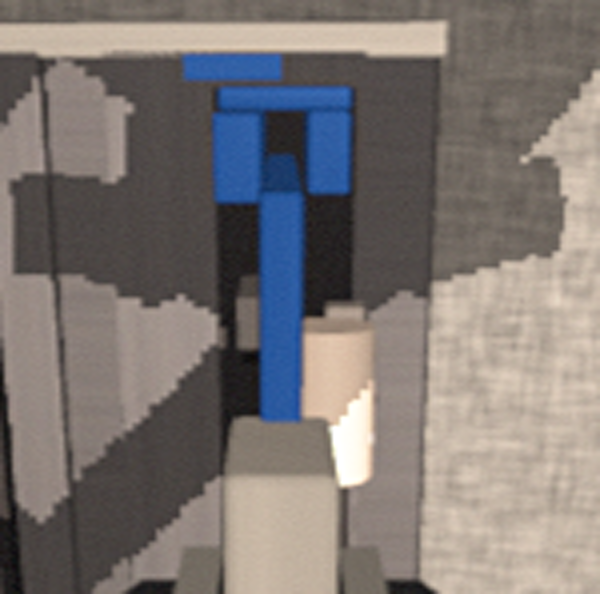

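The card is in the gap (crop x 262–308, foot about 265–300) with no side force. Pressing.

```bash
python3 -m crank '[[0,0,-0.004,0,0,0],[0,0,-0.004,0,0,0],[0,0,-0.003,0,0,0],[0,0,-0.003,0,0,0],[0,0,-0.002,0,0,0],[0,0,0,0,0,0]]';python3 -m crank '[[0,0,-0.003,0,0,0],[0,0,-0.003,0,0,0],[0,0,-0.002,0,0,0],[0,0,0,0,0,0]]';python3 -m crank '[[0,0,-0.002,0,0,0],[0,0,-0.002,0,0,0],[0,0,-0.0015,0,0,0],[0,0,0,0,0,0]]';python3 -m crank '[[0,0,-0.0015,0,0,0],[0,0,0,0,0,0]]'
```

```text
t: 20.5
eef_pos: [0.5813, -0.3469, 0.157]
tcp_rot: [-179.9, 0.1, -87.9]
ft_force: [-0.6, 2.2, 4.1]
gripper_width: 0.13
t: 20.9
eef_pos: [0.5811, -0.3469, 0.1473]
tcp_rot: [-180.0, 0.1, -88.0]
ft_force: [0.7, 1.3, -0.2]
gripper_width: 0.124
t: 21.3
eef_pos: [0.5811, -0.3469, 0.142]
tcp_rot: [-180.0, 0.1, -88.0]
ft_force: [0.7, 3.3, -0.6]
gripper_width: 0.125
t: 21.5
eef_pos: [0.5811, -0.347, 0.1407]
tcp_rot: [-179.9, 0.1, -88.0]
ft_force: [0.5, 4.5, -0.8]
gripper_width: 0.13
```

```bash
python3 -m crank '[[0,0,-0.0015,0,0,0],[0,0,0,0,0,0]]';python3 -m crank '[[0,0,-0.0015,0,0,0],[0,0,0,0,0,0]]'
```

```text
t: 21.7
eef_pos: [0.581, -0.347, 0.1396]
tcp_rot: [-179.9, 0.1, -88.0]
ft_force: [-0.3, 3.7, 2.7]
gripper_width: 0.132
t: 21.9
eef_pos: [0.581, -0.3471, 0.1395]
tcp_rot: [-179.9, 0.1, -88.0]
ft_force: [-1.9, 5.2, 9.2]
gripper_width: 0.13
```

The floor came at 0.1395, as predicted. A final press, then ease off, release, rise and verify.

```bash
python3 -m crank '[[0,0,-0.001,0,0,0],[0,0,0,0,0,0]]';python3 -m crank '[[0,0,0.002,0,0,0],[0,0,0,0,0,0],[0,0,0,0,0,0]]'; python3 -m crank '[[0,0,0,0,0,0],[0,0,0,0,0,0],[0,0,0,0,0,0],[0,0,0,0,0,0]]' 35;  python3 -m crank '[[0,0,0.01,0,0,0],[0,0,0.02,0,0,0],[0,0,0.03,0,0,0],[0,0,0.04,0,0,0],[0,0.02,0.04,0,0,0],[0,0.04,0.02,0,0,0],[0,0.02,0,0,0,0],[0,0,0,0,0,0],[0,0,0,0,0,0]]'
python3 - <<'E'
from h import *
s=monitor.get_state();T=pose(s);print(s['eef_pos'],s['ft_force'])
p,d=eyes.get_image('wrist');q,e=eyes.get_image('scene');tp,td=eyes.get_image('top')
cv2.imwrite('pics/w14.png',cv2.resize(p[:,:,::-1],(800,600)))
a=cv2.resize(q[:,:,::-1],(800,600));cv2.imwrite('pics/s14.png',a)
cv2.imwrite('pics/t14.png',cv2.resize(tp[:,:,::-1],(800,600)))
W=cloud('wrist',d,T).reshape(-1,3)
for nm,y in (('green',-.1856),('red',None),('blue',-.3477)):
    y=y if y else -.262
    k=(abs(W[:,0]-.578)<.03)&(abs(W[:,1]-y)<.018)&(W[:,2]>.135)&(W[:,2]<.16);P=W[k]
    print(nm,k.sum(),P.mean(0).round(4),np.percentile(P[:,2],[10,50,90]).round(4),np.percentile(P[:,1],[2,98]).round(4))
E
```

```text
t: 22.1
eef_pos: [0.5811, -0.3472, 0.1395]
tcp_rot: [-179.9, 0.0, -88.0]
ft_force: [-3.8, 5.0, 13.5]
gripper_width: 0.127
t: 22.4
eef_pos: [0.5811, -0.3471, 0.1396]
tcp_rot: [-179.9, 0.1, -88.0]
ft_force: [-1.5, 4.5, 6.3]
gripper_width: 0.128
t: 22.8
eef_pos: [0.5812, -0.3478, 0.1387]
tcp_rot: [-179.9, 0.1, -88.0]
ft_force: [-0.4, 0.2, 0.2]
gripper_width: 0.348
t: 23.7
eef_pos: [0.5806, -0.2668, 0.2981]
tcp_rot: [180.0, 0.1, -87.9]
ft_force: [0.7, -0.5, -0.2]
gripper_width: 0.352
[ 0.58063006 -0.26684738  0.29808479] [ 0.68562964 -0.50768164 -0.18105999]
green 968 [ 0.5793 -0.1854  0.1437] [0.14   0.1445 0.1455] [-0.191  -0.1785]
red 786 [ 0.579  -0.2657  0.1447] [0.1438 0.1447 0.1455] [-0.2718 -0.2596]
blue 932 [ 0.579  -0.3454  0.1439] [0.1407 0.1446 0.1455] [-0.3521 -0.3398]
```

View pics/w14.png

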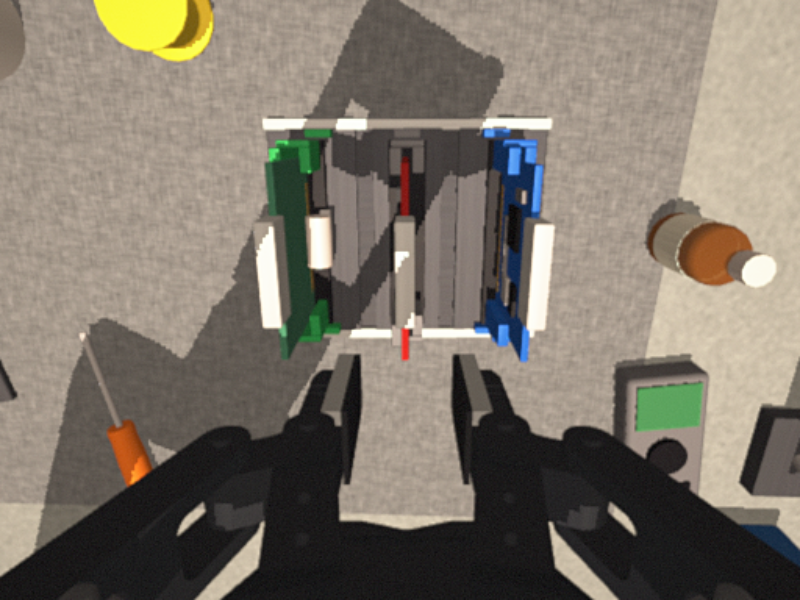

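View pics/s14.png

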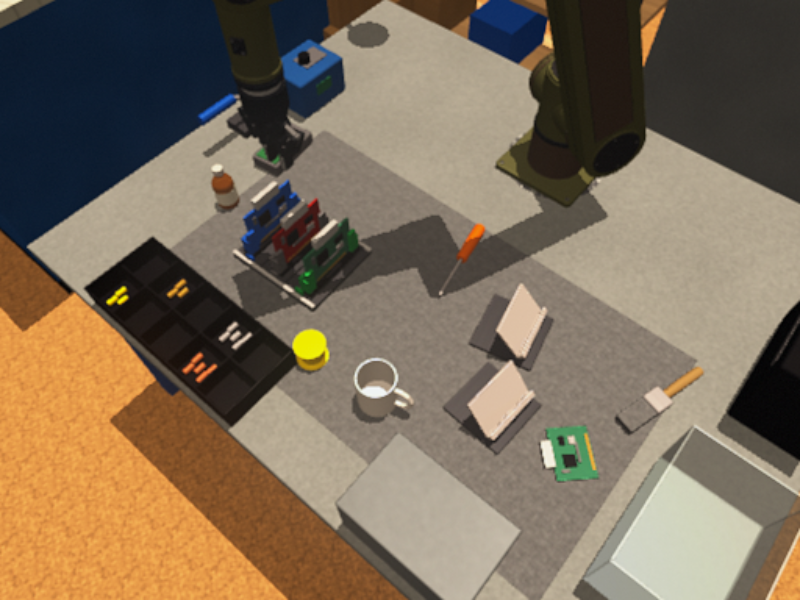

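View pics/t14.png

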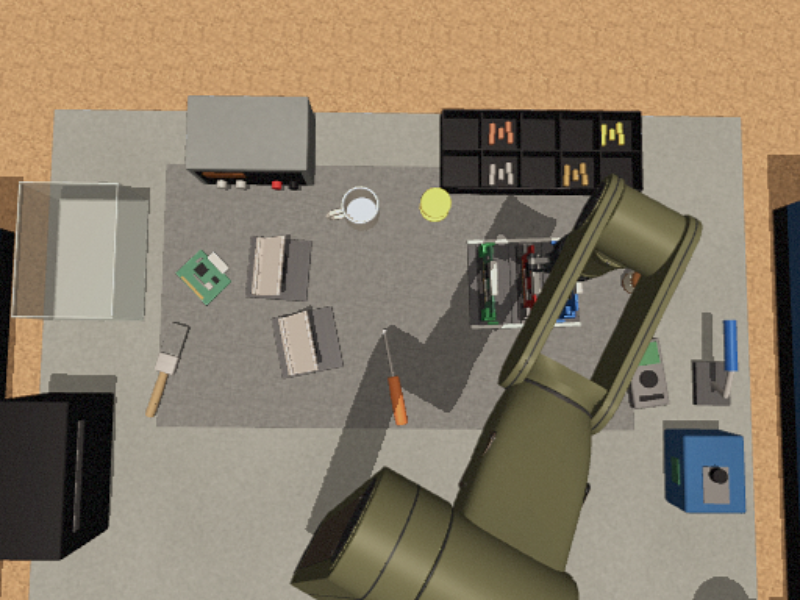

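All three bar tops read 0.1445–0.1447 m, so both cards are as deep as the fitted red one. They stand upright, the gripper is clear, and the other items have not moved. Handing in.

```bash
python3 -c "
from bench import job
print(job.job_done())"
```

```text
the job is handed in; nothing more can be done
None
```

Both cards are standing in the docks of their own colour, pressed down to the slot floor and released. I handed the job in at about 24 s of the 67 s allowed.

- **Cards and docks:** I took the large green card (not the small loose look-alike) and then the blue one off the stands along their own axes. Each card was centred over its gap using the wrist camera before lowering.
- **Pressing home:** Each card passed the roller and stopped hard on the floor. The wrist read up to 16 N on green and 14 N on blue.
- **Final checks:** The bar tops read 0.1445 m (green), 0.1446 m (blue) and 0.1447 m (the fitted red card), so both sit at full depth. The force reading had returned to about zero, and the gripper was well clear. In the last pictures, the other items I could see looked unmoved.
- **Disagreements:** Two small ones, neither of which mattered.
  - After moving over each dock the card was 1 to 2 mm off the gap centre, and I corrected this before insertion.
  - Depth heights read about 1 mm low, but equally on all three cards.

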